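# Put the rover's navigation kit back into its trays

### The job

The kit from the rover's field trial is standing mixed up on the bench: put both white antennas, both battery packs and the laser scanner back into the trays moulded for them, the antennas in the round pockets, the batteries in the two oblong pockets and the scanner in the single square pocket, each upright and fully down in its pocket. These are delicate, so set them down rather than dropping them in, and leave the computer mouse and the mug where they are.

Things in the scene. Friction and masses are not known exactly. Their poses are not given: they have to be found in the camera images.
- antenna_a_center (a point): First satellite antenna: white plastic cylinder 36 mm in diameter with rounded top, on a dark steel disc foot 46 mm in diameter, 10 mm thick; 67 mm tall in all, about 160 g. Stands upright on the bench. The point is on its axis half-way up (33.5 mm above its underside); z up. Grip the white cylinder above the foot. The two antennas are alike.
- antenna_b_center (a point): Second satellite antenna: white plastic cylinder 36 mm in diameter with rounded top, on a dark steel disc foot 46 mm in diameter, 10 mm thick; 67 mm tall in all, about 160 g. Stands upright on the bench. The point is on its axis half-way up (33.5 mm above its underside); z up. Grip the white cylinder above the foot. The two antennas are alike.
- battery_a_center (a point): First dark battery pack standing on the bench: 71 mm long (its x), 38 mm wide (its y), 60 mm tall (z, up), about 290 g, brass contacts on the upper face. The point is its centre (30 mm above its underside). Grip across the 38 mm width. The two packs are alike and may go in either end first.
- battery_b_center (a point): Second dark battery pack standing on the bench: 71 mm long (its x), 38 mm wide (its y), 60 mm tall (z, up), about 290 g, brass contacts on the upper face. The point is its centre (30 mm above its underside). Grip across the 38 mm width. The two packs are alike and may go in either end first.
- scanner_center (a point): Laser scanner standing upright: 50 x 50 mm in plan (sides along its x, y), 70 mm tall, about 200 g; aluminium housing 42 mm tall, above it a black round window 45 mm in diameter, then a black square cap 50 x 50 x 8 mm. The point is its centre (35 mm above its underside); z up. Grip two opposite flat sides; it may stand in its pocket any of four ways round.
- antenna_tray: Fixed grey tray, 120 mm (x) by 185 mm (y); rigid white insert, top 30 mm above the bench; 4 mm rim, 34 mm above the bench. Origin: centre of its underside, on the bench. Two round pockets 62 mm in diameter, 15 mm deep (dark floor 15 mm above the bench), centres at x = 0, y = +42 and -42 mm in the tray's frame; one antenna goes foot down in each, either in either.
- battery_tray: Fixed grey tray, 120 mm (x) by 185 mm (y); rigid white insert, top 30 mm above the bench; 4 mm rim, 34 mm above the bench. Origin: centre of its underside, on the bench. Two oblong pockets 87 mm (x) by 54 mm (y), 15 mm deep (dark floor 15 mm above the bench), centres at x = 0, y = +42 and -42 mm in the tray's frame; one battery goes in each, long side along x, either in either.
- scanner_tray: Fixed grey tray, 120 mm (x) by 185 mm (y); rigid white insert, top 30 mm above the bench; 4 mm rim, 34 mm above the bench. Origin: centre of its underside, on the bench. One square pocket 66 x 66 mm, sides along x and y, 15 mm deep (dark floor 15 mm above the bench), centre at x = 0, y = +42 mm in the tray's frame. At y = -42 mm a fixed flat aluminium plate lies in the insert; nothing goes there.
- mouse: blue and black computer mouse, 100 x 58 x 32 mm, loose bystander, to be left where it is; origin at the centre of its underside.
- mug: white ceramic mug, 80 mm in diameter and 92 mm tall with a handle, loose bystander, to be left where it is; origin at the centre of its underside.
Mind the look-alikes: they are no part of the job. What is shaped like the part that bears scanner_center but brown or red is not meant. Leave any blue look-alike of the antenna_tray alone.

How it is judged:
At the end, for the whole second after the job is handed in: Both antennas stand in the two round pockets, both batteries in the two oblong pockets and the scanner in the square pocket: each centre within 12 mm of its pocket's centre along the tray's x and y, its underside within 5 mm of the pocket's floor, upright within 0.15 rad, at rest ((y of antenna_a_center in the frame of antenna_tray between 0.03 and 0.054 m or y of antenna_a_center in the frame of antenna_tray between -0.054 and -0.03 m) and x of antenna_a_center in the frame of antenna_tray between -0.012 and 0.012 m and z of antenna_a_center in the frame of antenna_tray between 0.0435 and 0.0535 m and angle between each of antenna_a_center, antenna_b_center, battery_a_center, battery_b_center, scanner_center's own z axis and vertical below 0.15 rad and linear speed of each of antenna_a, antenna_b, battery_a, battery_b, scanner below 0.03 m/s and angular speed of each of antenna_a, antenna_b, battery_a, battery_b, scanner below 0.3 rad/s and (y of antenna_b_center in the frame of antenna_tray between 0.03 and 0.054 m or y of antenna_b_center in the frame of antenna_tray between -0.054 and -0.03 m) and x of antenna_b_center in the frame of antenna_tray between -0.012 and 0.012 m and z of antenna_b_center in the frame of antenna_tray between 0.0435 and 0.0535 m and (y of battery_a_center in the frame of battery_tray between 0.03 and 0.054 m or y of battery_a_center in the frame of battery_tray between -0.054 and -0.03 m) and x of battery_a_center in the frame of battery_tray between -0.012 and 0.012 m and z of battery_a_center in the frame of battery_tray between 0.04 and 0.05 m and (y of battery_b_center in the frame of battery_tray between 0.03 and 0.054 m or y of battery_b_center in the frame of battery_tray between -0.054 and -0.03 m) and x of battery_b_center in the frame of battery_tray between -0.012 and 0.012 m and z of battery_b_center in the frame of battery_tray between 0.04 and 0.05 m and y of scanner_center in the frame of scanner_tray between 0.03 and 0.054 m and x of scanner_center in the frame of scanner_tray between -0.012 and 0.012 m and z of scanner_center in the frame of scanner_tray between 0.045 and 0.055 m); the robot touches nothing.
It fails at once if an antenna, a battery or the scanner is dropped or thrown: it moves faster than 0.8 m/s with no finger on it (a fall of about 33 mm) ((linear speed of antenna_a above 0.8 m/s and contact force between the fingers and antenna_a below 0.05 N) or (linear speed of antenna_b above 0.8 m/s and contact force between the fingers and antenna_b below 0.05 N) or (linear speed of battery_a above 0.8 m/s and contact force between the fingers and battery_a below 0.05 N) or (linear speed of battery_b above 0.8 m/s and contact force between the fingers and battery_b below 0.05 N) or (linear speed of scanner above 0.8 m/s and contact force between the fingers and scanner below 0.05 N)).
It fails at once if the mouse or the mug is shifted more than 30 mm (distance of any of mouse, mug from where it was at the start of the episode above 0.03 m).
It also fails if it takes over 128 s, if anything falls off the work surface, if the arm or the gripper's body presses on something with over 40 N, if the wrist force passes 120 N, or if a joint passes its speed limit or range.

### The arm

A 6-joint arm with a two-finger parallel gripper is mounted at the origin on the work surface. World frame = base frame: x ahead of the robot, y to its left, z up, the work surface at z = 0. Lengths are in m, angles in rad, forces in N, time in s.
With the tool pointing down it reaches from about 0.35 to 0.975 m from the base axis. Payload 4.9 kg.
Tool frame: the origin (TCP) lies on the centre line of the jaws, within the pads' length; the fingertips stand 17 mm ahead of it and the grasp point (between the pads) lies 2 mm behind it (ctrl.tcp_to_tips is the x of the fingertips in the tool frame, in m); x points along the fingers, z is the direction in which the jaws open and shut, and the axes are right-handed (so a half turn about x gives the same grasp; the last joint's range is limited). The gripper opens to 85 mm and grips with 20 to 120 N. Pads are 22 mm wide; open, the fingers measure 114 mm over their backs; the gripper's body (76 mm by 85 mm) begins 54 mm behind the grasp point. The pads swing forward as they close: fully open they stand 13 mm farther back than shut.
Start: joints at [-1.467, 0.053, 1.613, -0, 1.476, -0.119], TCP at [0.138, -0.61, 0.217] pointing down, gripper open.
Joint ranges: [-3.01, 3.01], [-1.01, 2.22], [0.06, 2.58], [-1.02, 4.17], [0.09, 2.62], [-3.14, 3.14]. Speed limits (rad/s): [2.57, 2.57, 3.14, 3.14, 3.14, 3.14].

### API

Orientations are given as a rotation vector (axis times angle).
In Python, from station import ctrl, cams, finder gives the robot as it stands.
- The arm moves only by the tool step_arm, never from a script. Its argument "moves" is a list of rows, each a list of 3 entries, a list of its own where there are three numbers: the shift along the tool's x, y, z in cm, then the turn, a rotation vector about the tool's x, y, z in degrees, then the opening, from 0 (shut) to 1 (fully open). A call has exactly 10 rows; each row is the pose to reach, as a shift and turn from the pose measured when the call began, along the tool's axes at that moment; what a row does not reach only later rows make up. A row lasts 1/12 s, in which the tool goes at most 41.7 mm and 7.16 degrees, less where a joint would pass 70% of its speed; a pose out of reach is approached as far as the arm can. A call with a gripper value outside its range is refused whole. The fingers move at their own pace and stop on an object; "grip_force" is the grip in N (left out, the last holds). Time passes only in rows, so rows that repeat a pose let the fingers close, or fill a call up. It gives the time, the measured TCP pose, the force and the opening at its end, in the units of the state.
- ctrl.get_obs(): the state, without advancing time (a new reading comes with each control period).
- cams.get_image(name): name is "scene" or "top" or "wrist"; returns a dict with "pixels" (400x640x3 uint8, blue, green, red), "fx", "fy", "cx", "cy" (pixels), "position" and "attitude" of the camera in the world. Camera axes: x right, y up, looking along -z (the intrinsics and any distortion apply to the point x, -y, -z); pixel columns grow to the right and rows downward; lengths in m; the calibration is good to about 2 mm. The wrist camera is an equidistant fisheye: a pixel r from the principal point sees the ray r / f radians off the axis. A picture is of the moment at which its call begins. There is no depth.
- ctrl.finish_job(): hands the job in, once; it reports no verdict.
Trained networks look in the newest picture that a camera, given by its name, has taken for a name from the list of things; names that differ only in an ending like _2 or _b are one class to them, and where a whole thing is asked for, a point or a joint stands for the part that bears it (a point fixed in the world has none). Each returns a list of dicts, best first, with "conf" (0 to 1); they miss things now and then, are a little off and sometimes report something else, mostly with a low value. They report only what shows in the picture. A call takes as long as a camera call. They do not tell look-alikes from the thing itself.
- finder.find_in(camera, name): "at" ([column, row] in pixels, amid what is visible of it).
- finder.regions_of(camera, name): "region" (400x640 bool, what is visible of it) and "at" ([column, row] in pixels, amid what is visible of it).
- finder.tip_of(camera, name): "at" ([column, row] in pixels: a listed point, or the origin of a listed thing).
The state is a dict: "t": time; "q": joint angles; "dq": joint speeds; "effort": joint torques, N m; "tool_pos": TCP position; "tool_rot": TCP orientation; "contact_force": force on the tool from outside, world axes, zero at the start; "wrist_torque": the same for the moment, N m; "opening": finger opening in m.
Only numpy, scipy, OpenCV 4.12 (cv2) and the standard library are available. Lean on these libraries where they do the work, as an engineer would, in place of code of your own. Each camera call takes 0.05 s, during which the arm holds its last target. There are 200 camera calls.

## Working session

There is one attempt and no reset: what is moved stays moved. The work goes in short steps, Python scripts to look and compute and a tool call to move; the robot and the scene stay as the last step left them, time stands still between calls to the robot, and variables do not carry over. Pictures are saved under pics/ and viewed, on a budget of 14 in all, crops included, one or two more only if the job needs it, and the job is handed in when it is done.

Besides the shell and the picture viewer there is one more tool, called after "Call:" as a command line: name --argument value ..., lists and objects as JSON in quotes. step_arm: Moves the arm, as the interface text tells. Its arguments: {"type":"object","properties":{"moves":{"type":"array"},"grip_force":{"type":"number"}},"required":["moves"]}

```bash
ls; mkdir -p pics; python3 - <<'E'
from station import ctrl,cams,finder
import cv2
print(ctrl.get_obs())
for n in("top","scene"):
    d=cams.get_image(n); cv2.imwrite(f"pics/{n}0.png",d["pixels"])
    print(n,{k:v for k,v in d.items() if k!="pixels"})
    for o in ["antenna_a_center","battery_a_center","scanner_center","antenna_tray","battery_tray","scanner_tray","mouse","mug"]:
        print(o,[(f["at"],round(f["conf"],2)) for f in finder.tip_of(n,o)])
E
```

```text
pics
{'t': 0.0, 'q': array([-1.46703661e+00,  5.33180431e-02,  1.61427393e+00, -1.00616609e-05,
        1.47599223e+00, -1.18979875e-01]), 'dq': array([ 0.00168369,  0.00020145,  0.00158562,  0.00195064,  0.00141248,
       -0.00055612]), 'effort': array([ 2.04473254e-03, -3.93682158e+01, -3.70178175e+01,  4.45964332e-06,
        7.26555591e-03,  8.80534472e-07]), 'tool_pos': array([ 0.13800683, -0.60891508,  0.21529909]), 'tool_rot': array([ 1.04495732,  1.30780432, -1.04259615]), 'contact_force': array([ 0.472485  , -1.00645428,  0.70986359]), 'wrist_torque': array([ 0.02484022,  0.00773748, -0.02138762]), 'opening': 0.08534107010964366}
top {'fx': 516.9934470860017, 'fy': 516.9934470860017, 'cx': 328.8222777728893, 'cy': 196.74373036648652, 'position': array([0.38838222, 0.06117473, 1.81468009]), 'attitude': array([ 0.04478893, -0.04374508, -1.58979784])}
antenna_a_center [([414.2, 158.5], 0.72), ([423.3, 222.7], 0.45)]
battery_a_center [([348.5, 207.1], 0.67)]
scanner_center [([281.8, 250.8], 0.65), ([263.3, 223.8], 0.58), ([237.3, 235.0], 0.56)]
antenna_tray [([280.2, 153.5], 0.
[... 176 characters left out ...]
.2], 0.86)]
scene {'fx': 422.7067824006651, 'fy': 422.7067824006651, 'cx': 321.25636008019336, 'cy': 206.58449517966957, 'position': array([1.07338534, 0.29177347, 1.14889468]), 'attitude': array([0.36840333, 0.51910544, 1.87634324])}
antenna_a_center [([230.1, 165.7], 0.65)]
battery_a_center [([302.3, 199.5], 0.73)]
scanner_center [([384.1, 184.1], 0.78), ([396.2, 218.9], 0.71), ([426.0, 221.1], 0.64), ([210.2, 227.0], 0.26)]
antenna_tray [([492.0, 240.9], 0.86), ([298.2, 200.6], 0.75), ([351.0, 290.3], 0.59)]
battery_tray [([210.6, 227.0], 0.71), ([284.8, 255.3], 0.22)]
scanner_tray [([282.3, 259.9], 0.59)]
mouse [([434.0, 281.4], 0.84), ([398.5, 217.0], 0.71)]
mug [([177.8, 186.8], 0.66)]
```

```bash
python3 - <<'E'
import cv2
a=cv2.imread("pics/top0.png")[90:320,130:530]
cv2.imwrite("pics/topc.png",cv2.resize(a,(800,460),interpolation=cv2.INTER_CUBIC))
E
```

```text
(no output)
```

View pics/topc.png

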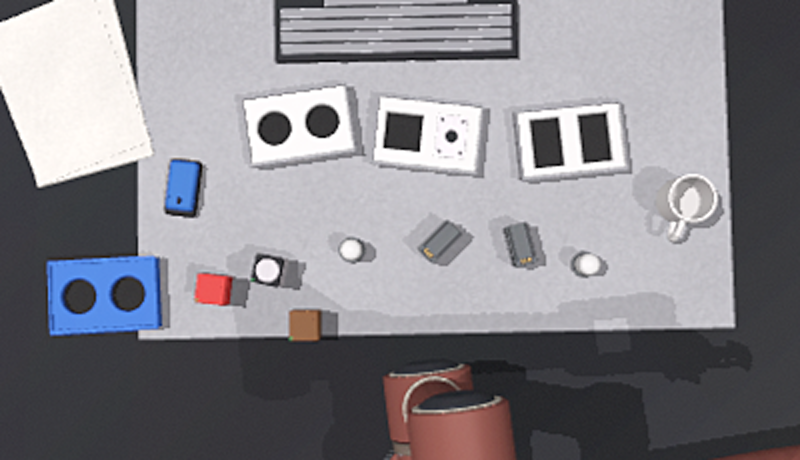

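View pics/scene0.png

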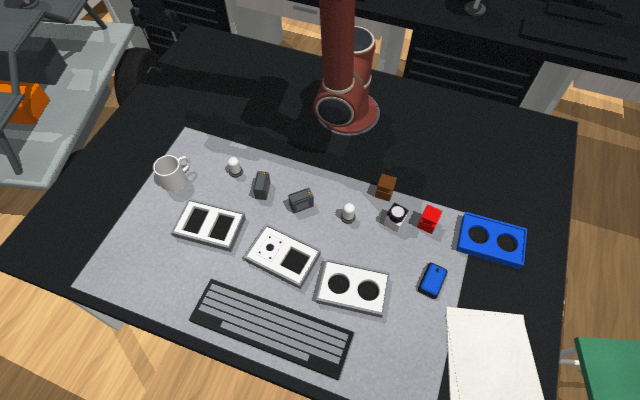

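```bash
cat > h.py <<'E'
import numpy as np, cv2
from scipy.spatial.transform import Rotation as R
from station import ctrl,cams,finder
def rays(d,uv,cam):
    uv=np.atleast_2d(np.array(uv,float)); a=(uv-[d["cx"],d["cy"]])/[d["fx"],d["fy"]]
    if cam=="wrist":
        r=np.linalg.norm(a,axis=1,keepdims=True); s=np.sinc(r/np.pi)  # sin r / r
        v=np.hstack([a*s,np.cos(r)])
    else: v=np.hstack([a,np.ones((len(a),1))])
    return R.from_rotvec(d["attitude"]).apply(v*[1,-1,-1])
def onplane(d,uv,z,cam):
    v=rays(d,uv,cam); p=d["position"]
    return p+v*((z-p[2])/v[:,2])[:,None]
def project(d,P,cam):
    v=R.from_rotvec(d["attitude"]).inv().apply(np.atleast_2d(P)-d["position"])*[1,-1,-1]
    if cam=="wrist":
        n=np.linalg.norm(v[:,:2],axis=1); th=np.arctan2(n,v[:,2]); a=v[:,:2]*(th/n)[:,None]
    else: a=v[:,:2]/v[:,2:]
    return a*[d["fx"],d["fy"]]+[d["cx"],d["cy"]]
def rectify(d,cam,x0,x1,y0,y1,z,s=1000):
    """top-down map of plane z, s px/m; row 0 = x1, col 0 = y1"""
    H,W=int((x1-x0)*s),int((y1-y0)*s)
    X=x1-(np.arange(H)+.5)/s; Y=y1-(np.arange(W)+.5)/s
    g=np.stack(np.broadcast_arrays(X[:,None],Y[None,:],z),-1).reshape(-1,3)
    m=project(d,g,cam).reshape(H,W,2).astype(np.float32)
    return cv2.remap(d["pixels"],m,None,cv2.INTER_LINEAR)
def yaw():   # jaw axis angle in world, mod pi
    z=R.from_rotvec(ctrl.get_obs()["tool_rot"]).apply([0,0,1]); return np.arctan2(z[1],z[0])
def goto(p,jaw=None):
    """shift cm / turn deg in tool axes to reach TCP p pointing down with the jaw axis at angle jaw (mod pi)"""
    o=ctrl.get_obs(); C=R.from_rotvec(o["tool_rot"])
    z=C.apply([0,0,1]); y0=np.arctan2(z[1],z[0])
    j=y0 if jaw is None else y0+(jaw-y0+np.pi/2)%np.pi-np.pi/2
    zt=np.array([np.cos(j),np.sin(j),0]); xt=np.array([0,0,-1.])
    T=R.from_matrix(np.stack([xt,np.cross(zt,xt),zt],1))
    s=C.inv().apply(np.array(p)-o["tool_pos"])*100; t=(C.inv()*T).as_rotvec(degrees=True)
    print("shift",s.round(2),"turn",t.round(1),"| q6",o["q"][5].round(2))
    return s,t
E
python3 - <<'E'
from h import *
d=cams.get_image("top")
for n,uv in dict(antW=(305.5,214.5),antE=(424,222.5)).items(): print(n,onplane(d,uv,.062,"top")[0].round(3))
print("scan",onplane(d,(264,224),.07,"top")[0].round(3))
for n,uv in dict(batL=(352,210.5),batR=(391,211.5)).items(): print(n,onplane(d,uv,.06,"top")[0].round(3))
for n,uv in dict(brown=(282,251),red=(236,234)).items(): print(n,onplane(d,uv,.07,"top")[0].round(3))
print("mug",onplane(d,(476,188),.09,"top")[0].round(3),"mouse",onplane(d,(221,184),.02,"top")[0].round(3))
hsv=cv2.cvtColor(d["pixels"],cv2.COLOR_BGR2HSV)
m=((hsv[...,2]>225)&(hsv[...,1]<25)).astype(np.uint8)
n,l,s,c=cv2.connectedComponentsWithStats(m)
for i in range(1,n):
    if s[i,4]>600:
        p=onplane(d,np.argwhere(l==i)[:,::-1],.031,"top")[:,:2]*1000
        r=cv2.minAreaRect(p.astype(np.float32)); print("white",np.round(r[0],1),np.round(r[1]),round(r[2],1),s[i,4],c[i].round())
w=cams.get_image("wrist"); cv2.imwrite("pics/w0.png",w["pixels"]); print({k:v for k,v in w.items() if k!="pixels"})
E
```

```text
antW [0.428 0.142 0.062]
antE [ 0.393 -0.259  0.062]
scan [0.399 0.282 0.07 ]
batL [ 0.439 -0.016  0.06 ]
batR [ 0.433 -0.149  0.06 ]
brown [0.307 0.222 0.07 ]
red [0.367 0.376 0.07 ]
mug [ 0.505 -0.431  0.09 ] mouse [0.541 0.436 0.02 ]
white [723.  637.2] [314. 236.] 15.0 5406 [164. 133.]
white [648.7 232.1] [110. 175.] 7.4 1086 [279. 152.]
white [628.    8.5] [176. 111.] 82.8 1156 [346. 157.]
white [ 612.4 -240.3] [111. 176.] 4.8 788 [415. 160.]
{'fx': 309.70691628693146, 'fy': 309.70691628693146, 'cx': 317.308451691053, 'cy': 195.0453253709076, 'position': array([ 0.21944493, -0.59118994,  0.3739533 ]), 'attitude': array([-0.28277207,  0.22526963, -1.33462785])}
```

View pics/w0.png

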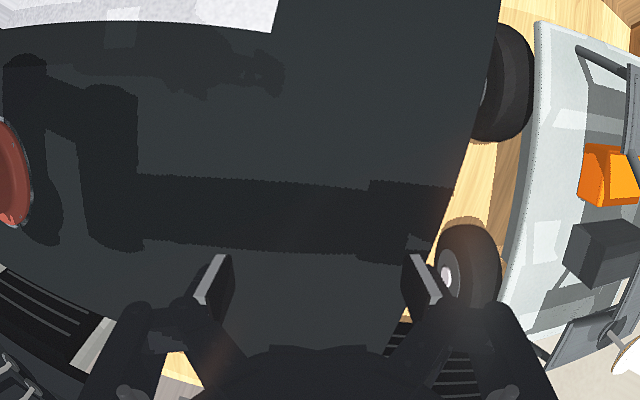

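```bash
python3 - <<'E'
from h import *
print(np.degrees(yaw()))
goto([.40,-.17,.27],np.pi/2)
E
```

```text
-77.23510960311614
shift [ -5.35  35.25 -37.08] turn [12.8  0.  -0. ] | q6 -0.12
```

Call:
step_arm --moves '[[[-5.3, 35.2, -37.1], [12.8, 0, 0], 1], [[-5.3, 35.2, -37.1], [12.8, 0, 0], 1], [[-5.3, 35.2, -37.1], [12.8, 0, 0], 1], [[-5.3, 35.2, -37.1], [12.8, 0, 0], 1], [[-5.3, 35.2, -37.1], [12.8, 0, 0], 1], [[-5.3, 35.2, -37.1], [12.8, 0, 0], 1], [[-5.3, 35.2, -37.1], [12.8, 0, 0], 1], [[-5.3, 35.2, -37.1], [12.8, 0, 0], 1], [[-5.3, 35.2, -37.1], [12.8, 0, 0], 1], [[-5.3, 35.2, -37.1], [12.8, 0, 0], 1]]' --grip_force 40

```text
t: 1.83
tool_pos: [0.3504, -0.2515, 0.26]
tool_rot: [1.21, 1.207, -1.21]
contact_force: [0.6, -0.9, -0.7]
opening: 0.0857
```

```bash
python3 - <<'E'
from h import *
print(ctrl.get_obs()["tool_pos"]);goto([.40,-.17,.27],np.pi/2)
E
```

```text
[ 0.350384   -0.25150363  0.25996509]
shift [-1.01  4.95 -8.16] turn [-0.1  0.  -0.1] | q6 0.78
```

Call:
step_arm --moves '[[[-1, 5, -8.2], [0, 0, 0], 1], [[-1, 5, -8.2], [0, 0, 0], 1], [[-1, 5, -8.2], [0, 0, 0], 1], [[-1, 5, -8.2], [0, 0, 0], 1], [[-1, 5, -8.2], [0, 0, 0], 1], [[-1, 5, -8.2], [0, 0, 0], 1], [[-1, 5, -8.2], [0, 0, 0], 1], [[-1, 5, -8.2], [0, 0, 0], 1], [[-1, 5, -8.2], [0, 0, 0], 1], [[-1, 5, -8.2], [0, 0, 0], 1]]'

```text
t: 2.67
tool_pos: [0.4002, -0.1702, 0.2698]
tool_rot: [1.211, 1.207, -1.211]
contact_force: [0.3, 0.4, 0.1]
opening: 0.0854
```

```bash
python3 - <<'E'
from h import *
d=cams.get_image("wrist"); print(d["position"])
a=rectify(d,"wrist",.36,.72,-.36,.08,.06,1700)
a=cv2.resize(a,(748,612))[:600]
cv2.imwrite("pics/w1.png",a)
np.save("w1.npy",d,allow_pickle=True)
E
```

```text
[ 0.48349201 -0.17075364  0.42731793]
```

View pics/w1.png

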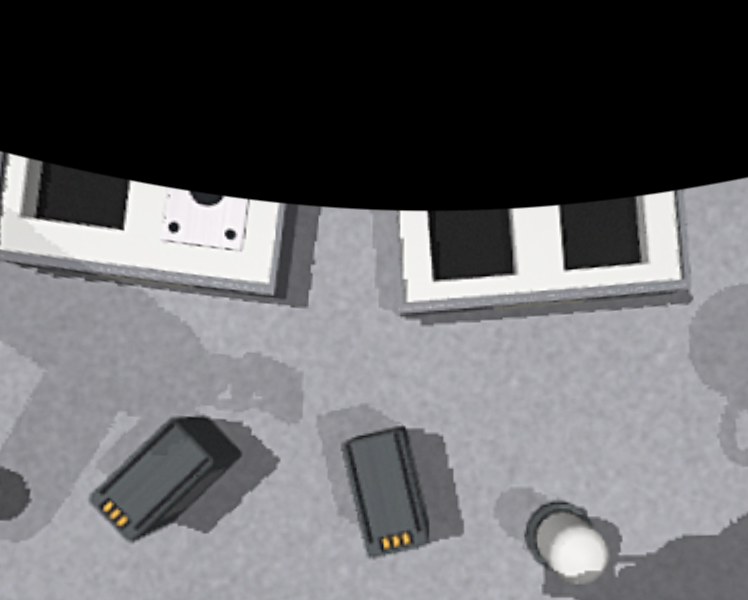

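Call:
step_arm --moves '[[[3, 3.2, -2.2], [-7, 0, 0], 1], [[6, 3.2, -2.2], [-12.5, 0, 0], 1], [[10, 3.2, -2.2], [-12.5, 0, 0], 1], [[13, 3.2, -2.2], [-12.5, 0, 0], 1], [[16, 3.2, -2.2], [-12.5, 0, 0], 1], [[19, 3.2, -2.2], [-12.5, 0, 0], 1], [[21, 3.2, -2.2], [-12.5, 0, 0], 1], [[22.3, 3.2, -2.2], [-12.5, 0, 0], 1], [[22.8, 3.2, -2.2], [-12.5, 0, 0], 1], [[22.8, 3.2, -2.2], [-12.5, 0, 0], 1]]'

```text
t: 3.55
tool_pos: [0.4314, -0.148, 0.0405]
tool_rot: [1.049, 1.305, -1.05]
contact_force: [-0.5, 0.3, 0.2]
opening: 0.0854
```

Call:
step_arm --moves '[[[0, 0, 0], [0, 0, 0], 0], [[0, 0, 0], [0, 0, 0], 0], [[0, 0, 0], [0, 0, 0], 0], [[0, 0, 0], [0, 0, 0], 0], [[0, 0, 0], [0, 0, 0], 0], [[0, 0, 0], [0, 0, 0], 0], [[0, 0, 0], [0, 0, 0], 0], [[0, 0, 0], [0, 0, 0], 0], [[0, 0, 0], [0, 0, 0], 0], [[0, 0, 0], [0, 0, 0], 0]]' --grip_force 50

```text
t: 4.38
tool_pos: [0.4322, -0.1481, 0.0421]
tool_rot: [1.049, 1.304, -1.049]
contact_force: [-1.7, 2.0, 5.1]
opening: 0.0354
```

```bash
python3 - <<'E'
from h import *
print(ctrl.get_obs()["tool_pos"],ctrl.get_obs()["opening"],np.degrees(yaw()));goto([.616,-.282,.13],np.radians(94.8))
d=cams.get_image("wrist"); cv2.imwrite("pics/w2.png",d["pixels"][150:])
E
```

```text
[ 0.43218026 -0.14811947  0.04205076] 0.03539651358754999 -77.64746451958673
shift [-8.81 15.09 17.01] turn [ 7.6 -0.   0. ] | q6 0.86
```

View pics/w2.png

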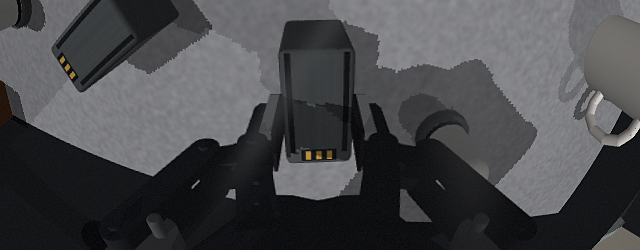

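Call:
step_arm --moves '[[[-3, 0, 0], [0, 0, 0], 0], [[-7, 0, 0], [0, 0, 0], 0], [[-8.8, 2.5, 3], [2, 0, 0], 0], [[-8.8, 5, 6], [4, 0, 0], 0], [[-8.8, 7.5, 8.5], [5, 0, 0], 0], [[-8.8, 10, 11.5], [7, 0, 0], 0], [[-8.8, 12.5, 14], [7.6, 0, 0], 0], [[-8.8, 14.3, 16], [7.6, 0, 0], 0], [[-8.8, 15.1, 17], [7.6, 0, 0], 0], [[-8.8, 15.1, 17], [7.6, 0, 0], 0]]'

```text
t: 5.27
tool_pos: [0.6174, -0.2835, 0.1291]
tool_rot: [1.148, 1.247, -1.149]
contact_force: [-0.3, 0.4, -3.4]
opening: 0.0353
```

```bash
python3 - <<'E'
from h import *
print(ctrl.get_obs()["tool_pos"],ctrl.get_obs()["opening"]);goto([.616,-.282,.058],np.radians(94.8))
d=cams.get_image("wrist"); cv2.imwrite("pics/w3.png",d["pixels"])
c=np.array([.6124,-.2403]);R2=R.from_euler("z",4.8,degrees=True).as_matrix()[:2,:2]
for z in(.03,):
  for k in(1,-1):
    P=np.array([[x,k*.042+y] for x,y in((.0435,.027),(.0435,-.027),(-.0435,-.027),(-.0435,.027))])@R2.T+c
    cv2.polylines(d["pixels"],[project(d,np.c_[P,[z]*4],"wrist").astype(np.int32)],True,(0,0,255),1)
cv2.imwrite("pics/w3.png",d["pixels"])
E
```

```text
[ 0.61744834 -0.28346844  0.12908734] 0.03525228412204196
shift [ 7.11 -0.13 -0.16] turn [-0.1 -0.   0. ] | q6 0.95
```

View pics/w3.png

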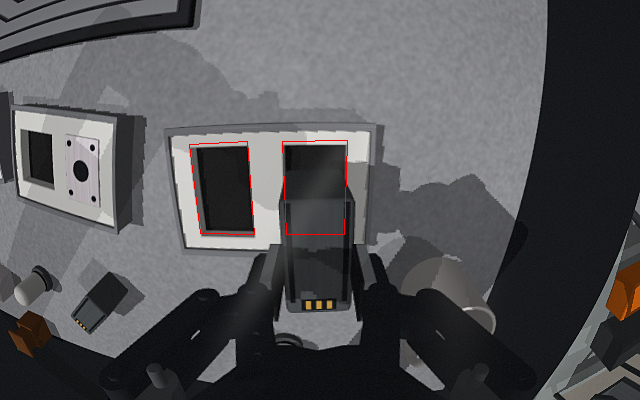

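Call:
step_arm --moves '[[[2.5, -0.1, -0.2], [0, 0, 0], 0], [[4.5, -0.1, -0.2], [0, 0, 0], 0], [[6, -0.1, -0.2], [0, 0, 0], 0], [[6.7, -0.1, -0.2], [0, 0, 0], 0], [[7.1, -0.1, -0.2], [0, 0, 0], 0], [[7.15, -0.1, -0.2], [0, 0, 0], 0], [[7.2, -0.1, -0.2], [0, 0, 0], 0], [[7.2, -0.1, -0.2], [0, 0, 0], 0], [[7.2, -0.1, -0.2], [0, 0, 0], 0], [[7.2, -0.1, -0.2], [0, 0, 0], 0]]'

```text
t: 6.15
tool_pos: [0.6151, -0.2805, 0.0574]
tool_rot: [1.148, 1.248, -1.149]
contact_force: [-0.1, -0.2, -3.1]
opening: 0.0356
```

Call:
step_arm --moves '[[[0, 0, 0], [0, 0, 0], 0.75], [[0, 0, 0], [0, 0, 0], 0.75], [[0, 0, 0], [0, 0, 0], 0.75], [[0, 0, 0], [0, 0, 0], 0.75], [[-2, 0, 0], [0, 0, 0], 0.75], [[-5, 0, 0], [0, 0, 0], 0.75], [[-8, 0, 0], [0, 0, 0], 0.75], [[-11, 0, 0], [0, 0, 0], 0.75], [[-11, 0, 0], [0, 0, 0], 1], [[-11, 0, 0], [0, 0, 0], 1]]'

```text
t: 6.98
tool_pos: [0.617, -0.2816, 0.1715]
tool_rot: [1.148, 1.242, -1.146]
contact_force: [-0.5, 0.9, -0.1]
opening: 0.0847
```

```bash
python3 - <<'E'
from h import *
print(ctrl.get_obs()["tool_pos"],ctrl.get_obs()["opening"]);goto([.438,-.0125,.042],np.radians(44))
E
```

```text
[ 0.61702043 -0.28158721  0.17146198] 0.08474937423819019
shift [ 12.79 -15.68 -28.33] turn [50.7  0.1 -0.3] | q6 0.95
```

Call:
step_arm --moves '[[[0, -2, -3.6], [7, 0, 0], 1], [[0, -4, -7.2], [14, 0, 0], 1], [[0, -6, -10.8], [21, 0, 0], 1], [[0, -8, -14.5], [28, 0, 0], 1], [[0, -10, -18], [35, 0, 0], 1], [[0, -12, -21.6], [42, 0, 0], 1], [[0, -14, -25.2], [49, 0, 0], 1], [[1, -15.7, -28.3], [50.7, 0, 0], 1], [[2, -15.7, -28.3], [50.7, 0, 0], 1], [[2, -15.7, -28.3], [50.7, 0, 0], 1]]'

```text
t: 7.82
tool_pos: [0.4346, -0.011, 0.1464]
tool_rot: [1.768, 0.716, -1.77]
contact_force: [0.6, -0.8, -0.8]
opening: 0.0857
```

```bash
python3 - <<'E'
from h import *
print(ctrl.get_obs()["tool_pos"],np.degrees(yaw()));goto([.438,-.0125,.042],np.radians(44))
d=cams.get_image("wrist")
def box(c,a,L,W,z):
    R2=R.from_euler("z",a,degrees=True).as_matrix()[:2,:2]
    P=np.array([[L/2,W/2],[L/2,-W/2],[-L/2,-W/2],[-L/2,W/2]])@R2.T+c
    cv2.polylines(d["pixels"],[project(d,np.c_[P,[z]*4],"wrist").astype(np.int32)],True,(0,0,255),1)
box([.438,-.0125],-46,.071,.038,.06)
box([.616,-.282],4.8,.071,.038,.075)
cv2.imwrite("pics/w4.png",d["pixels"])
E
```

```text
[ 0.43463703 -0.01101069  0.14639933] -135.8032446332257
shift [10.44  0.33 -0.15] turn [ 0.2  0.1 -0.1] | q6 2.18
```

View pics/w4.png

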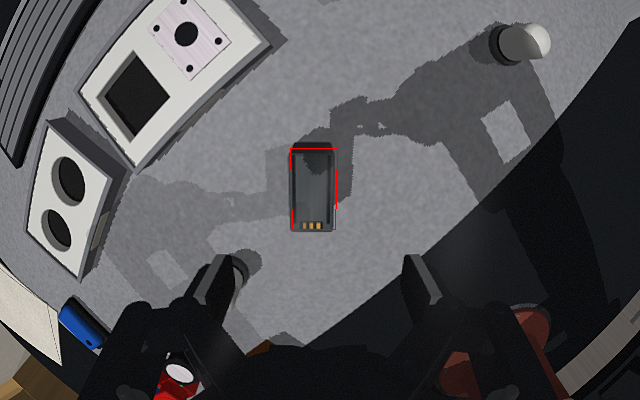

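Call:
step_arm --moves '[[[2, 0.3, -0.1], [0, 0, 0], 1], [[4.5, 0.3, -0.1], [0, 0, 0], 1], [[7, 0.3, -0.1], [0, 0, 0], 1], [[9, 0.3, -0.1], [0, 0, 0], 1], [[10.4, 0.3, -0.1], [0, 0, 0], 1], [[10.4, 0.3, -0.1], [0, 0, 0], 1], [[10.4, 0.3, -0.1], [0, 0, 0], 0], [[10.4, 0.3, -0.1], [0, 0, 0], 0], [[10.4, 0.3, -0.1], [0, 0, 0], 0], [[10.4, 0.3, -0.1], [0, 0, 0], 0]]'

```text
t: 8.7
tool_pos: [0.4401, -0.0142, 0.0452]
tool_rot: [1.771, 0.712, -1.767]
contact_force: [0.2, 0.7, 0.1]
opening: 0.0389
```

Call:
step_arm --moves '[[[0, 0, 0], [0, 0, 0], 0], [[0, 0, 0], [0, 0, 0], 0], [[0, 0, 0], [0, 0, 0], 0], [[0, 0, 0], [0, 0, 0], 0], [[0, 0, 0], [0, 0, 0], 0], [[-2, 0, 0], [0, 0, 0], 0], [[-5, 0, 0], [0, 0, 0], 0], [[-8, 0, 0], [0, 0, 0], 0], [[-10, 0, 0], [0, 0, 0], 0], [[-10, 0, 0], [0, 0, 0], 0]]'

```text
t: 9.53
tool_pos: [0.4429, -0.0144, 0.1509]
tool_rot: [1.777, 0.707, -1.757]
contact_force: [0.6, 0.1, 0.8]
opening: -0.0001
```

```bash
python3 - <<'E'
from h import *
print(ctrl.get_obs()["tool_pos"],ctrl.get_obs()["opening"],np.degrees(yaw()));goto([.609,-.198,.13],np.radians(94.8))
E
```

```text
[ 0.4428954  -0.01442129  0.15088932] -0.00013765262530209674 -135.89135359878625
shift [ 2.4  24.71  0.86] turn [-50.7  -0.   -0.8] | q6 2.17
```

```bash
python3 - <<'E'
from h import *
d=cams.get_image("wrist");cv2.imwrite("pics/w5.png",d["pixels"]); print(ctrl.get_obs())
E
```

```text
{'t': 9.5833, 'q': array([-0.19934119, -0.36882333,  2.1023246 , -0.00222683,  1.39781087,
        2.17286258]), 'dq': array([-0.0011968 ,  0.03311712,  0.06289765, -0.00011564, -0.00803574,
        0.00057578]), 'effort': array([ 4.02476778e-02, -2.15035021e+01, -3.73950362e+01, -5.31346654e-03,
        4.83800762e-02, -1.56365519e-05]), 'tool_pos': array([ 0.44158189, -0.01416982,  0.14820925]), 'tool_rot': array([ 1.77485631,  0.70896531, -1.7608068 ]), 'contact_force': array([-0.65656932,  0.28666884, -0.75326278]), 'wrist_torque': array([ 0.02625427, -0.011091  ,  0.00838522]), 'opening': -0.00023848968220096918}
```

View pics/w5.png

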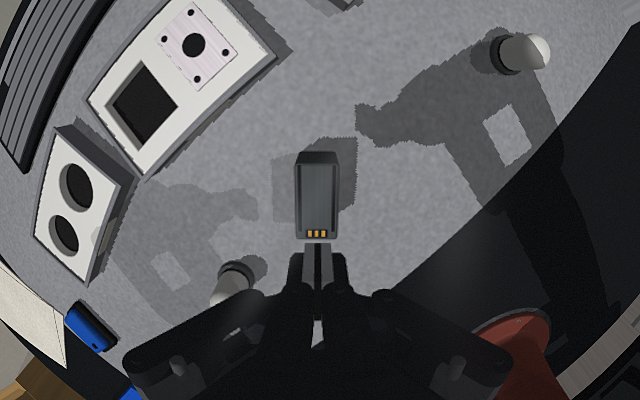

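```bash
python3 - <<'E'
from h import *
d=cams.get_image("wrist")
for u in((296,238),(337,239),(300,164),(336,164)): print(onplane(d,u,.06,"wrist")[0].round(4))
for f in finder.tip_of("wrist","battery_a_center"): print(f, onplane(d,f["at"],.03,"wrist")[0].round(4))
t=cams.get_image("top"); 
for f in finder.tip_of("top","battery_a_center"): print(f, onplane(t,f["at"],.03,"top")[0].round(4))
print(project(d,[ctrl.get_obs()["tool_pos"],[.44,-.0142,.06],[.44,-.0142,.0]],"wrist"),d["position"])
E
```

```text
[0.4261 0.0275 0.06  ]
[0.3993 0.0028 0.06  ]
[ 0.4693 -0.024   0.06  ]
[ 0.4482 -0.0445  0.06  ]
{'at': [316.6, 192.8], 'conf': 0.64} [ 0.4356 -0.0084  0.03  ]
[[318.0163671  243.4876612 ]
 [317.41155866 195.84983212]
 [317.62717922 177.01267378]] [ 0.49765561 -0.07497561  0.30643171]
```

```bash
python3 - <<'E'
from h import *
goto([.437,-.0105,.039],np.radians(43.5))
E
```

```text
shift [10.43 -0.35 -0.12] turn [ 0.6  0.1 -0.1] | q6 2.17
```

Call:
step_arm --moves '[[[0, -0.3, -0.1], [0.5, 0, 0], 1], [[0, -0.3, -0.1], [0.5, 0, 0], 1], [[0, -0.3, -0.1], [0.5, 0, 0], 1], [[0, -0.3, -0.1], [0.5, 0, 0], 1], [[0, -0.3, -0.1], [0.5, 0, 0], 1], [[0, -0.3, -0.1], [0.5, 0, 0], 1], [[1, -0.3, -0.1], [0.5, 0, 0], 1], [[3, -0.3, -0.1], [0.5, 0, 0], 1], [[4.5, -0.3, -0.1], [0.5, 0, 0], 1], [[5, -0.3, -0.1], [0.5, 0, 0], 1]]' --grip_force 80

```text
t: 10.62
tool_pos: [0.4351, -0.0105, 0.0901]
tool_rot: [1.772, 0.711, -1.78]
contact_force: [-0.6, 1.2, 0.5]
opening: 0.0856
```

```bash
python3 - <<'E'
from h import *
o=ctrl.get_obs();print(o["tool_pos"],o["opening"]);goto([.437,-.0105,.039],np.radians(43.5))
E
```

```text
[ 0.43514541 -0.01051855  0.09006107] 0.08560766202377745
shift [ 5.11  0.14 -0.16] turn [0.1 0.2 0.1] | q6 2.19
```

Call:
step_arm --moves '[[[1.5, 0.1, -0.1], [0, 0, 0], 1], [[3, 0.1, -0.1], [0, 0, 0], 1], [[4.5, 0.1, -0.1], [0, 0, 0], 1], [[5.1, 0.1, -0.1], [0, 0, 0], 1], [[5.1, 0.1, -0.1], [0, 0, 0], 1], [[5.1, 0.1, -0.1], [0, 0, 0], 1], [[5.1, 0.1, -0.1], [0, 0, 0], 0], [[5.1, 0.1, -0.1], [0, 0, 0], 0], [[5.1, 0.1, -0.1], [0, 0, 0], 0], [[5.1, 0.1, -0.1], [0, 0, 0], 0]]'

```text
t: 11.45
tool_pos: [0.4372, -0.0106, 0.0399]
tool_rot: [1.774, 0.71, -1.778]
contact_force: [0.8, 1.2, 1.7]
opening: 0.0383
```

Call:
step_arm --moves '[[[0, 0, 0], [0, 0, 0], 0], [[0, 0, 0], [0, 0, 0], 0], [[0, 0, 0], [0, 0, 0], 0], [[0, 0, 0], [0, 0, 0], 0], [[0, 0, 0], [0, 0, 0], 0], [[0, 0, 0], [0, 0, 0], 0], [[-0.2, 0, 0], [0, 0, 0], 0], [[-0.4, 0, 0], [0, 0, 0], 0], [[-0.6, 0, 0], [0, 0, 0], 0], [[-0.8, 0, 0], [0, 0, 0], 0]]'

```text
t: 12.28
tool_pos: [0.4359, -0.0104, 0.0469]
tool_rot: [1.772, 0.711, -1.781]
contact_force: [0.2, 0.4, -3.7]
opening: 0.0347
```

```bash
python3 - <<'E'
from h import *
o=ctrl.get_obs();print(o["tool_pos"],o["opening"]);goto([.609,-.198,.13],np.radians(94.8))
E
```

```text
[ 0.43594071 -0.01043474  0.04690851] 0.034674597981674445
shift [-8.37 25.5   0.43] turn [-51.2   0.2   0.2] | q6 2.19
```

Call:
step_arm --moves '[[[-1.5, 0, 0], [0, 0, 0], 0], [[-4, 0, 0], [0, 0, 0], 0], [[-6.5, 0, 0], [-3, 0, 0], 0], [[-8.4, 2, 0], [-9, 0, 0], 0], [[-8.4, 5, 0], [-15, 0, 0], 0], [[-8.4, 8.5, 0.1], [-22, 0, 0], 0], [[-8.4, 12, 0.1], [-29, 0, 0], 0], [[-8.4, 15.5, 0.2], [-36, 0, 0], 0], [[-8.4, 19, 0.3], [-42, 0, 0], 0], [[-8.4, 22, 0.4], [-48, 0, 0], 0]]'

```text
t: 13.12
tool_pos: [0.5858, -0.1741, 0.1294]
tool_rot: [1.182, 1.228, -1.19]
contact_force: [0.7, 0.3, -1.9]
opening: 0.035
```

```bash
python3 - <<'E'
from h import *
o=ctrl.get_obs();print(o["tool_pos"],o["opening"]);goto([.609,-.198,.055],np.radians(94.8))
E
```

```text
[ 0.58579451 -0.17410979  0.12938714] 0.034958018813234515
shift [7.43 2.29 2.46] turn [-2.9  0.   0.3] | q6 1.13
```

Call:
step_arm --moves '[[[0, 1.2, 1.2], [-2, 0, 0], 0], [[0, 2.3, 2.5], [-2.9, 0, 0], 0], [[0, 2.3, 2.5], [-2.9, 0, 0], 0], [[0, 2.3, 2.5], [-2.9, 0, 0], 0], [[1.5, 2.3, 2.5], [-2.9, 0, 0], 0], [[3, 2.3, 2.5], [-2.9, 0, 0], 0], [[4, 2.3, 2.5], [-2.9, 0, 0], 0], [[4.5, 2.3, 2.5], [-2.9, 0, 0], 0], [[4.5, 2.3, 2.5], [-2.9, 0, 0], 0], [[4.5, 2.3, 2.5], [-2.9, 0, 0], 0]]'

```text
t: 13.95
tool_pos: [0.6087, -0.1979, 0.0834]
tool_rot: [1.144, 1.253, -1.153]
contact_force: [-0.3, -0.4, -3.0]
opening: 0.0347
```

```bash
python3 - <<'E'
from h import *
o=ctrl.get_obs();print(o["tool_pos"],o["opening"]);goto([.609,-.198,.0545],np.radians(94.8))
d=cams.get_image("wrist");cv2.imwrite("pics/w6.png",d["pixels"])
E
```

```text
[ 0.60873543 -0.19791895  0.08342815] 0.03465121271863499
shift [2.89 0.05 0.01] turn [-0.  -0.   0.4] | q6 1.06
```

View pics/w6.png

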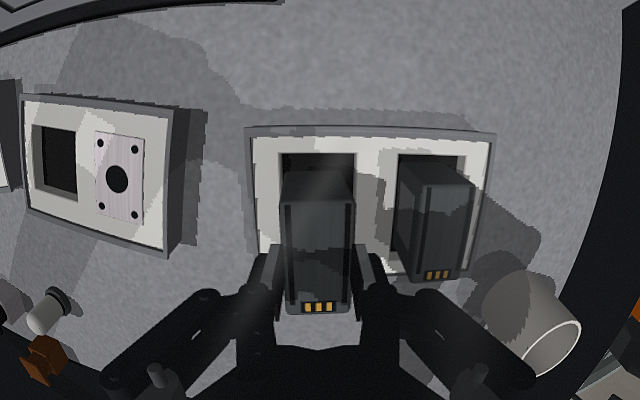

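Call:
step_arm --moves '[[[1, 0.05, 0], [0, 0, 0], 0], [[1.8, 0.05, 0], [0, 0, 0], 0], [[2.4, 0.05, 0], [0, 0, 0], 0], [[2.7, 0.05, 0], [0, 0, 0], 0], [[2.9, 0.05, 0], [0, 0, 0], 0], [[2.9, 0.05, 0], [0, 0, 0], 0], [[2.9, 0.05, 0], [0, 0, 0], 0], [[2.9, 0.05, 0], [0, 0, 0], 0], [[2.9, 0.05, 0], [0, 0, 0], 0.65], [[2.9, 0.05, 0], [0, 0, 0], 0.65]]'

```text
t: 14.83
tool_pos: [0.6104, -0.1986, 0.0559]
tool_rot: [1.145, 1.25, -1.152]
contact_force: [0.6, 0.6, 0.6]
opening: 0.0555
```

Call:
step_arm --moves '[[[0, 0, 0], [0, 0, 0], 0.65], [[0, 0, 0], [0, 0, 0], 0.65], [[0, 0, 0], [0, 0, 0], 0.65], [[-2, 0, 0], [0, 0, 0], 0.65], [[-5, 0, 0], [0, 0, 0], 0.65], [[-8, 0, 0], [0, 0, 0], 0.65], [[-11, 0, 0], [0, 0, 0], 1], [[-11, 0, 0], [0, 0, 0], 1], [[-11, 0, 0], [0, 0, 0], 1], [[-11, 0, 0], [0, 0, 0], 1]]'

```text
t: 15.67
tool_pos: [0.6107, -0.1983, 0.1657]
tool_rot: [1.145, 1.25, -1.152]
contact_force: [0.3, 0.5, 0.0]
opening: 0.0855
```

```bash
python3 - <<'E'
from h import *
o=ctrl.get_obs();print(o["tool_pos"],o["opening"]);goto([.394,-.26,.04],np.radians(90))
E
```

```text
[ 0.61066068 -0.19832568  0.16569055] 0.08546562294664384
shift [ 12.67 -22.05   4.33] turn [4.8 0.1 0.3] | q6 1.06
```

Call:
step_arm --moves '[[[0, -3.5, 0.7], [2, 0, 0], 1], [[0, -7, 1.4], [4.8, 0, 0], 1], [[0, -10.5, 2.1], [4.8, 0, 0], 1], [[0, -14, 2.8], [4.8, 0, 0], 1], [[0, -17.5, 3.5], [4.8, 0, 0], 1], [[0, -20, 4], [4.8, 0, 0], 1], [[0, -22, 4.3], [4.8, 0, 0], 1], [[0, -22, 4.3], [4.8, 0, 0], 1], [[0, -22, 4.3], [4.8, 0, 0], 1], [[0, -22, 4.3], [4.8, 0, 0], 1]]'

```text
t: 16.5
tool_pos: [0.395, -0.259, 0.1657]
tool_rot: [1.207, 1.213, -1.214]
contact_force: [0.2, -0.3, 0.0]
opening: 0.0854
```

```bash
python3 - <<'E'
from h import *
o=ctrl.get_obs();print(o["tool_pos"],o["opening"]);goto([.394,-.26,.04],np.radians(90))
d=cams.get_image("wrist")
def ring(c,r,z):
    t=np.linspace(0,2*np.pi,40); P=np.c_[c[0]+r*np.cos(t),c[1]+r*np.sin(t),0*t+z]
    cv2.polylines(d["pixels"],[project(d,P,"wrist").astype(np.int32)],True,(0,0,255),1)
ring([.394,-.26],.023,.01); ring([.394,-.26],.018,.045)
cv2.imwrite("pics/w7.png",d["pixels"])
E
```

```text
[ 0.39504649 -0.2590208   0.16570052] 0.0854085262160688
shift [12.57 -0.04  0.1 ] turn [-0.   0.   0.3] | q6 0.84
```

View pics/w7.png

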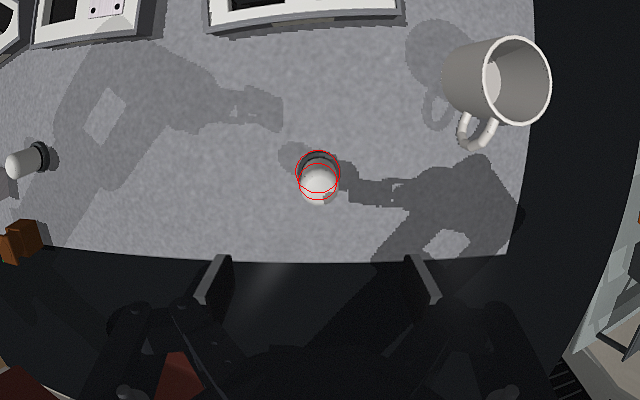

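Call:
step_arm --moves '[[[2, 0, 0.1], [0, 0, 0], 1], [[5, 0, 0.1], [0, 0, 0], 1], [[8, 0, 0.1], [0, 0, 0], 1], [[10.5, 0, 0.1], [0, 0, 0], 1], [[12, 0, 0.1], [0, 0, 0], 1], [[12.5, 0, 0.1], [0, 0, 0], 1], [[12.5, 0, 0.1], [0, 0, 0], 1], [[12.5, 0, 0.1], [0, 0, 0], 0], [[12.5, 0, 0.1], [0, 0, 0], 0], [[12.5, 0, 0.1], [0, 0, 0], 0]]' --grip_force 70

```text
t: 17.38
tool_pos: [0.3959, -0.2609, 0.0427]
tool_rot: [1.206, 1.21, -1.212]
contact_force: [0.3, -0.7, 0.5]
opening: 0.0516
```

Call:
step_arm --moves '[[[0, 0, 0], [0, 0, 0], 0], [[0, 0, 0], [0, 0, 0], 0], [[0, 0, 0], [0, 0, 0], 0], [[0, 0, 0], [0, 0, 0], 0], [[0, 0, 0], [0, 0, 0], 0], [[0, 0, 0], [0, 0, 0], 0], [[-0.2, 0, 0], [0, 0, 0], 0], [[-0.4, 0, 0], [0, 0, 0], 0], [[-0.6, 0, 0], [0, 0, 0], 0], [[-0.8, 0, 0], [0, 0, 0], 0]]'

```text
t: 18.22
tool_pos: [0.3958, -0.2608, 0.0507]
tool_rot: [1.206, 1.21, -1.212]
contact_force: [0.2, -0.3, -1.3]
opening: 0.0282
```

```bash
python3 - <<'E'
from h import *
o=ctrl.get_obs();print(o["tool_pos"],o["opening"]);goto([.654,.190,.15],np.radians(97.4))
E
```

```text
[ 0.39576714 -0.26084311  0.05066672] 0.028157463827083024
shift [-10.12  25.8  -45.06] turn [-7.4  0.1  0.2] | q6 0.83
```

```bash
python3 - <<'E'
from h import *
d=cams.get_image("wrist");cv2.imwrite("pics/w8.png",cv2.resize(d["pixels"][120:320,200:440],None,fx=2.5,fy=2.5))
E
```

View pics/w8.png

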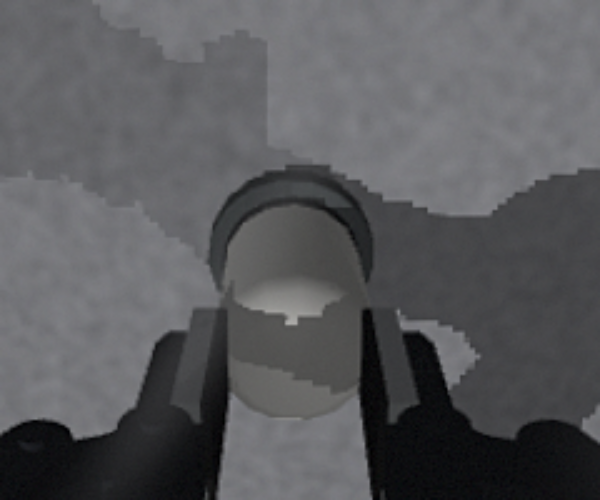

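Call:
step_arm --moves '[[[0.4, 0, 0], [0, 0, 0], 0], [[0.8, 0, 0], [0, 0, 0], 0], [[0.8, 0, 0], [0, 0, 0], 0], [[0.8, 0, 0], [0, 0, 0], 0.7], [[0.8, 0, 0], [0, 0, 0], 0.7], [[0.8, 0, 0], [0, 0, 0], 0.7], [[1.2, 0, 0], [0, 0, 0], 0.7], [[1.6, 0, 0], [0, 0, 0], 0.7], [[1.6, 0, 0], [0, 0, 0], 0.7], [[1.6, 0, 0], [0, 0, 0], 0.7]]'

```text
t: 19.1
tool_pos: [0.3955, -0.2607, 0.0343]
tool_rot: [1.206, 1.21, -1.213]
contact_force: [-0.0, 0.2, 0.8]
opening: 0.0596
```

Call:
step_arm --moves '[[[0, 0, 0], [0, 0, 0], 0], [[0, 0, 0], [0, 0, 0], 0], [[0, 0, 0], [0, 0, 0], 0], [[0, 0, 0], [0, 0, 0], 0], [[0, 0, 0], [0, 0, 0], 0], [[0, 0, 0], [0, 0, 0], 0], [[0, 0, 0], [0, 0, 0], 0], [[0, 0, 0], [0, 0, 0], 0], [[0, 0, 0], [0, 0, 0], 0], [[0, 0, 0], [0, 0, 0], 0]]'

```text
t: 19.93
tool_pos: [0.3959, -0.2611, 0.0348]
tool_rot: [1.206, 1.209, -1.212]
contact_force: [0.2, -0.3, 4.3]
opening: 0.0323
```

```bash
python3 - <<'E'
from h import *
o=ctrl.get_obs();print(o["tool_pos"],o["opening"]);goto([.654,.190,.15],np.radians(97.4))
E
```

```text
[ 0.3958524  -0.26107053  0.03476178] 0.03228630957200067
shift [-11.72  25.79 -45.07] turn [-7.4  0.1  0.2] | q6 0.83
```

Call:
step_arm --moves '[[[-1, 0, 0], [0, 0, 0], 0], [[-4, 0, 0], [0, 0, 0], 0], [[-7.5, 0, 0], [0, 0, 0], 0], [[-11.7, 1, -2], [-1, 0, 0], 0], [[-11.7, 3, -5], [-1, 0, 0], 0], [[-11.7, 5, -8.5], [-2, 0, 0], 0], [[-11.7, 7, -12], [-2, 0, 0], 0], [[-11.7, 9, -15.5], [-3, 0, 0], 0], [[-11.7, 11, -19], [-4, 0, 0], 0], [[-11.7, 13, -22.5], [-4, 0, 0], 0]]'

```text
t: 20.77
tool_pos: [0.5258, -0.0335, 0.1503]
tool_rot: [1.153, 1.244, -1.161]
contact_force: [0.1, -0.7, -0.9]
opening: 0.0323
```

```bash
python3 - <<'E'
from h import *
o=ctrl.get_obs();print(o["tool_pos"],o["opening"]);goto([.654,.190,.13],np.radians(97.4))
E
```

```text
[ 0.525812   -0.03349288  0.15028777] 0.032277482575952594
shift [  1.92  14.37 -21.39] turn [-3.4  0.1  0.3] | q6 1.3
```

Call:
step_arm --moves '[[[0, 2, -3], [-1, 0, 0], 0], [[0, 4, -6], [-2, 0, 0], 0], [[0, 6, -9], [-3, 0, 0], 0], [[0, 8, -12], [-3.4, 0, 0], 0], [[0.5, 10, -15], [-3.4, 0, 0], 0], [[1, 12, -18], [-3.4, 0, 0], 0], [[1.5, 13.7, -20.5], [-3.4, 0, 0], 0], [[1.9, 14.4, -21.4], [-3.4, 0, 0], 0], [[1.9, 14.4, -21.4], [-3.4, 0, 0], 0], [[1.9, 14.4, -21.4], [-3.4, 0, 0], 0]]'

```text
t: 21.6
tool_pos: [0.6531, 0.1899, 0.1289]
tool_rot: [1.106, 1.272, -1.119]
contact_force: [0.1, -0.3, -2.0]
opening: 0.032
```

```bash
python3 - <<'E'
from h import *
o=ctrl.get_obs();print(o["tool_pos"],o["opening"]);goto([.654,.190,.0495],np.radians(97.4))
d=cams.get_image("wrist")
def ring(c,r,z):
    t=np.linspace(0,2*np.pi,40); P=np.c_[c[0]+r*np.cos(t),c[1]+r*np.sin(t),0*t+z]
    cv2.polylines(d["pixels"],[project(d,P,"wrist").astype(np.int32)],True,(0,0,255),1)
ring([.654,.190],.031,.03);ring([.643,.274],.031,.03);ring([.429,.142],.018,.04)
cv2.imwrite("pics/w9.png",d["pixels"])
E
```

```text
[0.65311032 0.18985605 0.12890244] 0.03197234313000527
shift [ 7.94  0.15 -0.02] turn [0.1 0.1 0.5] | q6 1.61
```

View pics/w9.png

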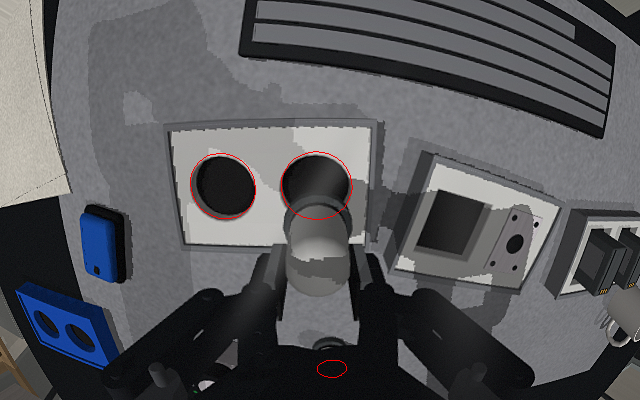

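Call:
step_arm --moves '[[[2.5, 0.1, 0], [0, 0, 0], 0], [[4.5, 0.1, 0], [0, 0, 0], 0], [[6.3, 0.1, 0], [0, 0, 0], 0], [[7.3, 0.1, 0], [0, 0, 0], 0], [[7.7, 0.1, 0], [0, 0, 0], 0], [[7.9, 0.1, 0], [0, 0, 0], 0], [[7.9, 0.1, 0], [0, 0, 0], 0], [[7.9, 0.1, 0], [0, 0, 0], 0], [[7.9, 0.1, 0], [0, 0, 0], 0], [[7.9, 0.1, 0], [0, 0, 0], 0.7]]'

```text
t: 22.48
tool_pos: [0.6547, 0.1893, 0.0521]
tool_rot: [1.109, 1.269, -1.117]
contact_force: [-0.2, -0.1, 1.3]
opening: 0.0428
```

Call:
step_arm --moves '[[[0, 0, 0], [0, 0, 0], 0.7], [[0, 0, 0], [0, 0, 0], 0.7], [[0, 0, 0], [0, 0, 0], 0.7], [[-2, 0, 0], [0, 0, 0], 0.7], [[-5, 0, 0], [0, 0, 0], 0.7], [[-8, 0, 0], [0, 0, 0], 0.7], [[-11, 0, 0], [0, 0, 0], 1], [[-11, 0, 0], [0, 0, 0], 1], [[-11, 0, 0], [0, 0, 0], 1], [[-11, 0, 0], [0, 0, 0], 1]]'

```text
t: 23.32
tool_pos: [0.655, 0.1896, 0.1618]
tool_rot: [1.109, 1.269, -1.118]
contact_force: [-0.1, -0.6, -0.9]
opening: 0.0854
```

```bash
python3 - <<'E'
from h import *
o=ctrl.get_obs();print(o["tool_pos"],o["opening"]);goto([.429,.142,.034],np.radians(90))
E
```

```text
[0.65498348 0.18955316 0.16183353] 0.08537569423210552
shift [ 12.9  -22.96   1.76] turn [7.4 0.1 0.3] | q6 1.61
```

Call:
step_arm --moves '[[[0, -3.5, 0.3], [3, 0, 0], 1], [[0, -7, 0.6], [6, 0, 0], 1], [[0, -10.5, 0.8], [7.4, 0, 0], 1], [[0, -14, 1.1], [7.4, 0, 0], 1], [[0, -17.5, 1.4], [7.4, 0, 0], 1], [[0, -20.5, 1.6], [7.4, 0, 0], 1], [[0, -23, 1.8], [7.4, 0, 0], 1], [[0, -23, 1.8], [7.4, 0, 0], 1], [[0, -23, 1.8], [7.4, 0, 0], 1], [[0, -23, 1.8], [7.4, 0, 0], 1]]'

```text
t: 24.15
tool_pos: [0.4294, 0.142, 0.1622]
tool_rot: [1.204, 1.211, -1.214]
contact_force: [0.6, -0.1, 0.3]
opening: 0.0851
```

```bash
python3 - <<'E'
from h import *
o=ctrl.get_obs();print(o["tool_pos"],o["opening"]);goto([.429,.142,.034],np.radians(90))
d=cams.get_image("wrist");np.save("w10.npy",d,allow_pickle=True)
print("expect",project(d,[.429,.142,.0335],"wrist"))
for f in finder.tip_of("wrist","antenna_a_center"): print(f,onplane(d,f["at"],.0335,"wrist")[0].round(4))
for f in finder.regions_of("wrist","antenna_a_center"):
    m=f["region"];ys,xs=np.where(m);print(f["at"],xs.min(),xs.max(),ys.min(),ys.max(),f["conf"])
P=np.array([.429,.142,0]);t=np.linspace(0,6.28,60)
A=np.vstack([project(d,P+np.c_[r*np.cos(t),r*np.sin(t),0*t+z],"wrist") for r,z in((.023,0),(.023,.01),(.018,.05),(.01,.065))])
print("expect box",A.min(0),A.max(0))
for f in finder.tip_of("wrist","scanner_center"): print("scan",f,onplane(d,f["at"],.035,"wrist")[0].round(4))
E
```

```text
[0.42935062 0.14195355 0.16222182] 0.08511174195906439
shift [12.82  0.03 -0.04] turn [0.  0.2 0.3] | q6 1.73
expect [[316.28203975 178.85026094]]
expect box [294.09428687 148.72600402] [338.4581307  202.44113796]
scan {'at': [182.2, 212.5], 'conf': 0.92} [0.3934 0.2845 0.035 ]
scan {'at': [116.1, 233.5], 'conf': 0.8} [0.364  0.3834 0.035 ]
scan {'at': [242.7, 290.5], 'conf': 0.56} [0.2957 0.2274 0.035 ]
```

```bash
python3 - <<'E'
from h import *
d=np.load("w10.npy",allow_pickle=True).item()
def ring(c,r,z):
    t=np.linspace(0,2*np.pi,40); P=np.c_[c[0]+r*np.cos(t),c[1]+r*np.sin(t),0*t+z]
    cv2.polylines(d["pixels"],[project(d,P,"wrist").astype(np.int32)],True,(0,0,255),1)
ring([.429,.142],.023,.01);ring([.429,.142],.018,.045)
cv2.imwrite("pics/w10.png",cv2.resize(d["pixels"][120:300,120:380],None,fx=3,fy=3,interpolation=cv2.INTER_CUBIC))
E
```

```text
(no output)
```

View pics/w10.png

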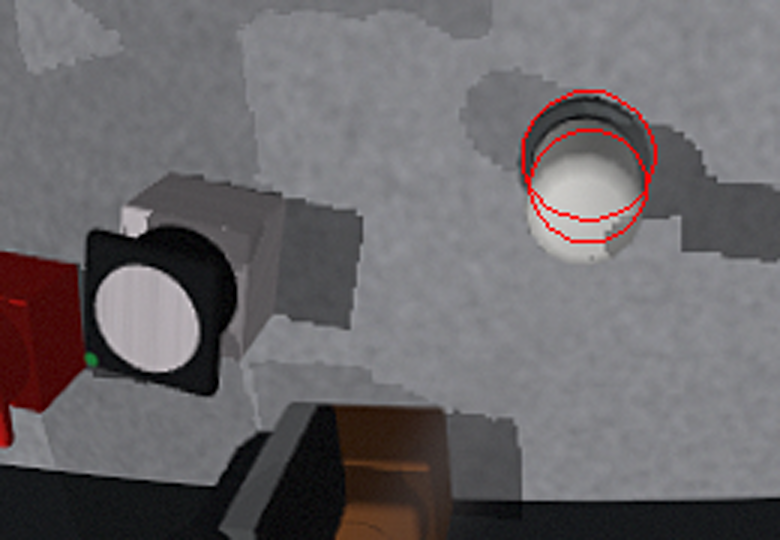

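Call:
step_arm --moves '[[[2, -0.1, -0.1], [0, 0, 0], 1], [[5, -0.1, -0.1], [0, 0, 0], 1], [[8, -0.1, -0.1], [0, 0, 0], 1], [[10.5, -0.1, -0.1], [0, 0, 0], 1], [[12, -0.1, -0.1], [0, 0, 0], 1], [[12.7, -0.1, -0.1], [0, 0, 0], 1], [[12.7, -0.1, -0.1], [0, 0, 0], 1], [[12.7, -0.1, -0.1], [0, 0, 0], 1], [[12.7, -0.1, -0.1], [0, 0, 0], 0], [[12.7, -0.1, -0.1], [0, 0, 0], 0]]'

```text
t: 25.18
tool_pos: [0.4298, 0.1429, 0.0375]
tool_rot: [1.206, 1.209, -1.211]
contact_force: [-1.2, -0.1, 0.5]
opening: 0.0641
```

Call:
step_arm --moves '[[[0, 0, 0], [0, 0, 0], 0], [[0, 0, 0], [0, 0, 0], 0], [[0, 0, 0], [0, 0, 0], 0], [[0, 0, 0], [0, 0, 0], 0], [[0, 0, 0], [0, 0, 0], 0], [[0, 0, 0], [0, 0, 0], 0], [[0, 0, 0], [0, 0, 0], 0], [[0, 0, 0], [0, 0, 0], 0], [[0, 0, 0], [0, 0, 0], 0], [[0, 0, 0], [0, 0, 0], 0]]'

```text
t: 26.02
tool_pos: [0.4312, 0.1432, 0.0393]
tool_rot: [1.208, 1.208, -1.209]
contact_force: [-0.8, 1.2, 6.7]
opening: 0.0314
```

```bash
python3 - <<'E'
from h import *
o=ctrl.get_obs();print(o["tool_pos"],o["opening"]);goto([.643,.274,.13],np.radians(97.4))
d=np.load("w10.npy",allow_pickle=True).item()
c=np.array([(88,230),(222,250),(217,394),(84,374)])/3+120
p=onplane(d,c,.07,"wrist");print(p.round(4),p.mean(0))
E
```

```text
[0.43116262 0.14324978 0.0392665 ] 0.03143794679380916
shift [ -9.08  21.2  -13.04] turn [-7.4  0.1 -0. ] | q6 1.73
[[0.4238 0.3004 0.07  ]
 [0.4175 0.2533 0.07  ]
 [0.3669 0.2636 0.07  ]
 [0.3717 0.3142 0.07  ]] [0.39497515 0.2828893  0.07      ]
```

Call:
step_arm --moves '[[[-1, 0, 0], [0, 0, 0], 0], [[-4, 0, 0], [0, 0, 0], 0], [[-7, 0, 0], [0, 0, 0], 0], [[-9.1, 3, -2], [-2, 0, 0], 0], [[-9.1, 6, -4], [-4, 0, 0], 0], [[-9.1, 9.3, -6], [-6, 0, 0], 0], [[-9.1, 12.6, -8], [-7.4, 0, 0], 0], [[-9.1, 16, -10], [-7.4, 0, 0], 0], [[-9.1, 19, -12], [-7.4, 0, 0], 0], [[-9.1, 21.5, -13], [-7.4, 0, 0], 0]]'

```text
t: 26.85
tool_pos: [0.6474, 0.2756, 0.13]
tool_rot: [1.111, 1.267, -1.112]
contact_force: [-0.0, 0.3, -1.2]
opening: 0.0314
```

```bash
python3 - <<'E'
from h import *
o=ctrl.get_obs();print(o["tool_pos"],o["opening"]);goto([.646,.274,.0545],np.radians(97.4))
E
```

```text
[0.64742333 0.27557101 0.13002152] 0.031375637145345484
shift [ 7.55 -0.16  0.13] turn [ 0.1  0.1 -0. ] | q6 1.74
```

Call:
step_arm --moves '[[[2, -0.1, 0.1], [0, 0, 0], 0], [[4, -0.1, 0.1], [0, 0, 0], 0], [[5.8, -0.1, 0.1], [0, 0, 0], 0], [[6.8, -0.1, 0.1], [0, 0, 0], 0], [[7.3, -0.1, 0.1], [0, 0, 0], 0], [[7.5, -0.1, 0.1], [0, 0, 0], 0], [[7.5, -0.1, 0.1], [0, 0, 0], 0], [[7.5, -0.1, 0.1], [0, 0, 0], 0], [[7.5, -0.1, 0.1], [0, 0, 0], 0], [[7.5, -0.1, 0.1], [0, 0, 0], 0]]'

```text
t: 27.68
tool_pos: [0.6472, 0.2745, 0.0563]
tool_rot: [1.113, 1.266, -1.111]
contact_force: [-0.3, 0.4, -1.0]
opening: 0.0315
```

Call:
step_arm --moves '[[[0, 0, 0], [0, 0, 0], 0.7], [[0, 0, 0], [0, 0, 0], 0.7], [[0, 0, 0], [0, 0, 0], 0.7], [[0, 0, 0], [0, 0, 0], 0.7], [[-2, 0, 0], [0, 0, 0], 0.7], [[-5, 0, 0], [0, 0, 0], 0.7], [[-8, 0, 0], [0, 0, 0], 0.85], [[-11, 0, 0], [0, 0, 0], 0.85], [[-11, 0, 0], [0, 0, 0], 0.85], [[-11, 0, 0], [0, 0, 0], 0.85]]'

```text
t: 28.52
tool_pos: [0.6488, 0.2752, 0.1702]
tool_rot: [1.117, 1.263, -1.106]
contact_force: [0.2, 0.1, -0.2]
opening: 0.0724
```

```bash
python3 - <<'E'
from h import *
o=ctrl.get_obs();print(o["tool_pos"],o["opening"]);goto([.395,.283,.15],np.radians(80))
E
```

```text
[0.64883413 0.27521817 0.17021632] 0.07244002401208806
shift [  1.81 -25.08  -4.09] turn [17.5 -0.1 -0.5] | q6 1.74
```

Call:
step_arm --moves '[[[0, -3.5, -0.6], [5, 0, 0], 0.85], [[0, -7, -1.1], [10, 0, 0], 0.85], [[0, -10.5, -1.7], [15, 0, 0], 0.85], [[0, -14, -2.3], [17.5, 0, 0], 0.85], [[0, -17.5, -2.9], [17.5, 0, 0], 0.85], [[0, -21, -3.5], [17.5, 0, 0], 0.85], [[0, -24, -4], [17.5, 0, 0], 0.85], [[1, -25.1, -4.1], [17.5, 0, 0], 0.85], [[1.8, -25.1, -4.1], [17.5, 0, 0], 0.85], [[1.8, -25.1, -4.1], [17.5, 0, 0], 0.85]]'

```text
t: 29.35
tool_pos: [0.393, 0.2822, 0.1469]
tool_rot: [1.337, 1.118, -1.333]
contact_force: [-0.7, 0.2, -0.1]
opening: 0.0726
```

```bash
python3 - <<'E'
from h import *
o=ctrl.get_obs();print(o["tool_pos"],o["opening"]);goto([.395,.283,.036],np.radians(80))
d=cams.get_image("wrist");d["pixels"]=d["pixels"].copy()
R2=R.from_euler("z",-10,degrees=True).as_matrix()[:2,:2]
P=np.array([[1,1],[1,-1],[-1,-1],[-1,1]])*.025@R2.T+[.395,.283]
for z in(.07,.0): cv2.polylines(d["pixels"],[project(d,np.c_[P,[z]*4],"wrist").astype(np.int32)],True,(0,0,255),1)
cv2.imwrite("pics/w11.png",d["pixels"])
E
```

```text
[0.39295554 0.28223718 0.14685135] 0.07257750322628431
shift [11.09  0.14 -0.12] turn [ 0.1  0.  -0.3] | q6 2.22
```

View pics/w11.png

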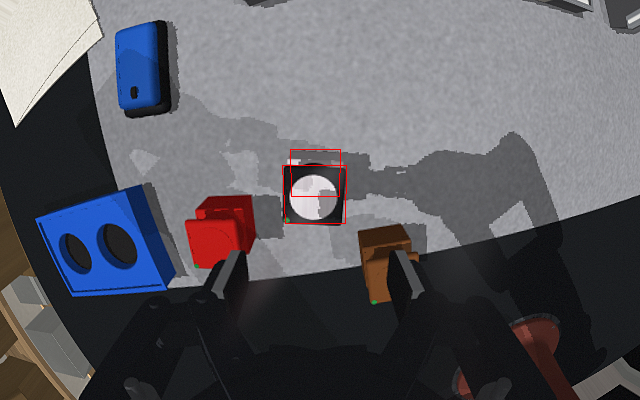

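```bash
python3 - <<'E'
from h import *
d=cams.get_image("wrist")
j=np.array([np.cos(np.radians(80)),np.sin(np.radians(80))]);n=np.array([j[1],-j[0]])
for nm,u,z in(("redbase",(257,243),0),("redbasefar",(253,196),0),("redtop",(238,222),.07),("redtopnear",(243,262),.07),("brtop",(358,245),.07),("brbase",(359,232),.0)):
    p=onplane(d,u,z,"wrist")[0,:2]-[.395,.283]; print(nm,"jaw",(p@j*1000).round(),"across",(p@n*1000).round())
E
```

```text
redbase jaw 67.0 across -80.0
redbasefar jaw 67.0 across -24.0
redtop jaw 66.0 across -23.0
redtopnear jaw 66.0 across -63.0
brtop jaw -37.0 across -44.0
brbase jaw -47.0 across -66.0
```

Call:
step_arm --moves '[[[2, 0.1, -0.1], [0, 0, 0], 0.9], [[4, 0.1, -0.1], [0, 0, 0], 0.9], [[6, 0.1, -0.1], [0, 0, 0], 0.9], [[8, 0.1, -0.1], [0, 0, 0], 0.9], [[10, 0.1, -0.1], [0, 0, 0], 0.9], [[11, 0.1, -0.1], [0, 0, 0], 0.9], [[11.1, 0.1, -0.1], [0, 0, 0], 0.9], [[11.1, 0.1, -0.1], [0, 0, 0], 0.9], [[11.1, 0.1, -0.1], [0, 0, 0], 0.9], [[11.1, 0.1, -0.1], [0, 0, 0], 0]]'

```text
t: 30.28
tool_pos: [0.3982, 0.2841, 0.0397]
tool_rot: [1.343, 1.116, -1.329]
contact_force: [-0.3, -0.2, 0.4]
opening: 0.0665
```

Call:
step_arm --moves '[[[0, 0, 0], [0, 0, 0], 0], [[0, 0, 0], [0, 0, 0], 0], [[0, 0, 0], [0, 0, 0], 0], [[0, 0, 0], [0, 0, 0], 0], [[0, 0, 0], [0, 0, 0], 0], [[0, 0, 0], [0, 0, 0], 0], [[0, 0, 0], [0, 0, 0], 0], [[0, 0, 0], [0, 0, 0], 0], [[0, 0, 0], [0, 0, 0], 0], [[0, 0, 0], [0, 0, 0], 0]]'

```text
t: 31.12
tool_pos: [0.4001, 0.2848, 0.0419]
tool_rot: [1.346, 1.115, -1.325]
contact_force: [0.4, -1.5, 5.6]
opening: 0.0478
```

```bash
python3 - <<'E'
from h import *
o=ctrl.get_obs();print(o["tool_pos"],o["opening"]);goto([.633,.050,.13],np.radians(82.8))
E
```

```text
[0.40008733 0.28482531 0.04186442] 0.047799634086860054
shift [-8.57 27.13 19.03] turn [-2.8 -0.3 -0.7] | q6 2.22
```

Call:
step_arm --moves '[[[-0.5, 0, 0], [0, 0, 0], 0], [[-1.5, 0, 0], [0, 0, 0], 0], [[-3.5, 0, 0], [0, 0, 0], 0], [[-6, 0, 0], [0, 0, 0], 0], [[-8.6, 0, 0], [0, 0, 0], 0], [[-8.6, 2, 1.4], [-1, 0, 0], 0], [[-8.6, 5, 3.5], [-2, 0, 0], 0], [[-8.6, 8, 5.6], [-2.8, 0, 0], 0], [[-8.6, 11, 7.7], [-2.8, 0, 0], 0], [[-8.6, 14, 9.8], [-2.8, 0, 0], 0]]'

```text
t: 31.95
tool_pos: [0.5203, 0.1625, 0.1296]
tool_rot: [1.31, 1.14, -1.289]
contact_force: [0.1, 0.2, -1.8]
opening: 0.0479
```

```bash
python3 - <<'E'
from h import *
o=ctrl.get_obs();print(o["tool_pos"],o["opening"]);goto([.636,.050,.13],np.radians(82.8))
E
```

```text
[0.52031388 0.16251606 0.12962828] 0.04791519167255558
shift [ 0.08 12.89  9.71] turn [ 0.  -0.3 -0.7] | q6 1.86
```

Call:
step_arm --moves '[[[0, 3, 2.2], [0, -0.3, -0.7], 0], [[0, 6, 4.5], [0, -0.3, -0.7], 0], [[0, 9, 6.8], [0, -0.3, -0.7], 0], [[0, 11.5, 8.7], [0, -0.3, -0.7], 0], [[0, 12.9, 9.7], [0, -0.3, -0.7], 0], [[0, 12.9, 9.7], [0, -0.3, -0.7], 0], [[0, 12.9, 9.7], [0, -0.3, -0.7], 0], [[1.5, 12.9, 9.7], [0, -0.3, -0.7], 0], [[2.5, 12.9, 9.7], [0, -0.3, -0.7], 0], [[2.5, 12.9, 9.7], [0, -0.3, -0.7], 0]]'

```text
t: 32.78
tool_pos: [0.6331, 0.0513, 0.1014]
tool_rot: [1.297, 1.152, -1.305]
contact_force: [-0.9, -0.7, -2.2]
opening: 0.0482
```

```bash
python3 - <<'E'
from h import *
o=ctrl.get_obs();print(o["tool_pos"],o["opening"]);goto([.636,.050,.057],np.radians(82.8))
d=cams.get_image("wrist");cv2.imwrite("pics/w12.png",d["pixels"])
E
```

```text
[0.6330741  0.05127532 0.10140395] 0.048223254885198436
shift [4.44 0.33 0.09] turn [0.1 0.  0.4] | q6 1.66
```

View pics/w12.png

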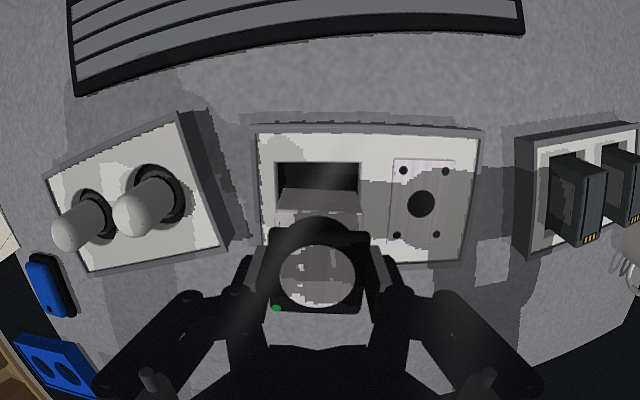

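Call:
step_arm --moves '[[[1.5, 0.3, 0.1], [0, 0, 0.4], 0], [[2.8, 0.3, 0.1], [0, 0, 0.4], 0], [[3.7, 0.3, 0.1], [0, 0, 0.4], 0], [[4.1, 0.3, 0.1], [0, 0, 0.4], 0], [[4.4, 0.3, 0.1], [0, 0, 0.4], 0], [[4.4, 0.3, 0.1], [0, 0, 0.4], 0], [[4.4, 0.3, 0.1], [0, 0, 0.4], 0], [[4.4, 0.3, 0.1], [0, 0, 0.4], 0], [[4.4, 0.3, 0.1], [0, 0, 0.4], 0], [[4.4, 0.3, 0.1], [0, 0, 0.4], 0]]'

```text
t: 33.67
tool_pos: [0.6368, 0.0498, 0.0593]
tool_rot: [1.301, 1.145, -1.298]
contact_force: [0.4, -0.1, -1.4]
opening: 0.0484
```

Call:
step_arm --moves '[[[0, 0, 0], [0, 0, 0], 0.85], [[0, 0, 0], [0, 0, 0], 0.85], [[0, 0, 0], [0, 0, 0], 0.85], [[0, 0, 0], [0, 0, 0], 0.85], [[-2, 0, 0], [0, 0, 0], 0.85], [[-5, 0, 0], [0, 0, 0], 0.85], [[-8, 0, 0], [0, 0, 0], 0.85], [[-11, 0, 0], [0, 0, 0], 0.85], [[-14, -2, 0], [0, 0, 0], 0.85], [[-17, -5, 0], [0, 0, 0], 0.85]]'

```text
t: 34.5
tool_pos: [0.5879, 0.0557, 0.2304]
tool_rot: [1.302, 1.144, -1.298]
contact_force: [0.0, -0.1, -0.6]
opening: 0.0726
```

Call:
step_arm --moves '[[[-2, -4, 0], [0, 0, 0], 1], [[-4, -8, 0], [0, 0, 0], 1], [[-6, -11, 0], [0, 0, 0], 1], [[-6, -14, 0], [0, 0, 0], 1], [[-6, -14, 0], [0, 0, 0], 1], [[-6, -14, 0], [0, 0, 0], 1], [[-6, -14, 0], [0, 0, 0], 1], [[-6, -14, 0], [0, 0, 0], 1], [[-6, -14, 0], [0, 0, 0], 1], [[-6, -14, 0], [0, 0, 0], 1]]'

```text
t: 35.33
tool_pos: [0.4492, 0.0731, 0.289]
tool_rot: [1.301, 1.145, -1.3]
contact_force: [-0.4, -0.1, 0.1]
opening: 0.0853
```

```bash
python3 - <<'E'
from h import *
o=ctrl.get_obs();print(o["t"],o["tool_pos"],o["opening"])
d=cams.get_image("wrist");d["pixels"]=d["pixels"].copy()
def box(c,a,L,W,z):
    R2=R.from_euler("z",a,degrees=True).as_matrix()[:2,:2]
    P=np.array([[L/2,W/2],[L/2,-W/2],[-L/2,-W/2],[-L/2,W/2]])@R2.T+c
    cv2.polylines(d["pixels"],[project(d,np.c_[P,[z]*4],"wrist").astype(np.int32)],True,(0,0,255),1)
def ring(c,r,z):
    t=np.linspace(0,2*np.pi,40); P=np.c_[c[0]+r*np.cos(t),c[1]+r*np.sin(t),0*t+z]
    cv2.polylines(d["pixels"],[project(d,P,"wrist").astype(np.int32)],True,(0,0,255),1)
box([.633,.05],-7.2,.05,.05,.085); box([.616,-.282],4.8,.071,.038,.075); box([.609,-.198],4.8,.071,.038,.075)
for c in([.654,.190],[.643,.274]): ring(c,.018,.06); ring(c,.023,.025)
cv2.imwrite("pics/w13.png",cv2.resize(d["pixels"][40:340],(800,375)))
E
```

```text
35.3333 [0.44924924 0.07307602 0.28897794] 0.08534299660613757
```

View pics/w13.png

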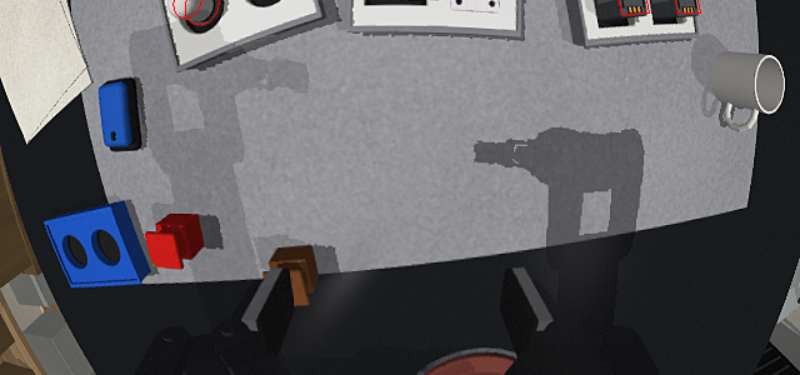

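```bash
python3 - <<'E'
from h import *
t=cams.get_image("top");t["pixels"]=t["pixels"].copy()
A=rectify(t,"top",.53,.73,-.36,.36,.05,1100)
d=cams.get_image("wrist")["pixels"][0:130,100:600]
cv2.imwrite("pics/fin.png",np.vstack([cv2.resize(d,(790,205),interpolation=cv2.INTER_CUBIC),cv2.resize(A,(790,220))]))
for n in("antenna_a_center","battery_a_center","scanner_center"):
    for f in finder.tip_of("top",n): print(n,f,onplane(t,f["at"],.05,"top")[0].round(3))
E
```

```text
antenna_a_center {'at': [290.1, 149.8], 'conf': 0.51} [0.652 0.191 0.05 ]
battery_a_center {'at': [404.6, 157.1], 'conf': 0.51} [ 0.619 -0.201  0.05 ]
scanner_center {'at': [237.6, 235.0], 'conf': 0.78} [0.363 0.374 0.05 ]
scanner_center {'at': [281.2, 253.1], 'conf': 0.62} [0.299 0.227 0.05 ]
scanner_center {'at': [329.2, 153.3], 'conf': 0.56} [0.637 0.057 0.05 ]
```

View pics/fin.png

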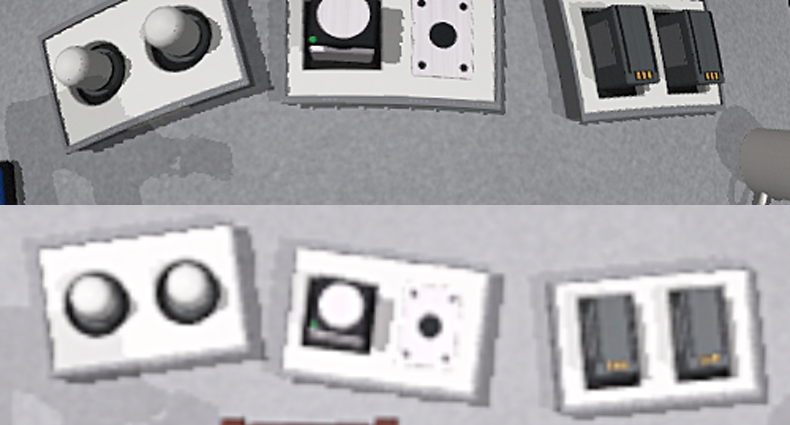

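```bash
python3 -c "
from station import ctrl
print(ctrl.finish_job())"
```

```text
the job is handed in; nothing more can be done
None
```

All five parts are in their trays: both antennas in the round pockets, both batteries in the oblong pockets and the scanner in the square pocket. I handed the job in at about 35 s of the 128 s. No verdict was reported.

**Last checks:** the final wrist and top views show every part upright and down in its pocket. The arm was clear at about 0.29 m height. I never drove near the mouse, the mug or the look-alikes, and they looked undisturbed, though I did not measure them at the end.

**What went wrong or disagreed:**
- **Second battery:** on the first try the fingers closed on nothing. The battery stayed standing in place, and a slightly deeper grip at 80 N held.
- **First antenna:** the first grip read only 28 mm on the 36 mm cylinder, so I set it down and gripped it lower.
- **Scanner position:** at the end the top-camera network put the scanner at (0.637, 0.057) m, against a pocket centre of (0.633, 0.050) m. That is within the 12 mm tolerance, and the pictures show the scanner inside the pocket.
- **Missed by the network:** it found only one battery and one antenna in that last picture, so I judged the others by eye.
- **Picture count:** I viewed 16 pictures, two over the budget of 14.

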